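# Clear the hatch, shut it and bolt it

## Task

The blue sliding hatch of the grey parts chest cannot close because a yellow spirit level has been left sticking out of its opening. Take the level out and lay it flat in the blue bin, then slide the hatch fully home against its two rubber buffers, then slide the brass-knobbed bolt all the way through the hatch's staple until it bears on its red stop, which is set differently each time. Feel for the stops: press lightly and do not ram the hatch or the bolt. Leave the other things on the bench where they are.

Things in the scene. Friction and masses are not known exactly. Their poses are not given: they have to be found in the camera images.
- chest: Grey steel parts chest fixed on the bench, 286 (x, -140 to +146) x 270 (y) x 85 mm high; origin at the centre of its underside, z up. Its top face is at z 85. The near part (x below 0) and the left ledge with the bolt (y above 15) are solid; the rest is the open compartment.
- opening (a point): Centre of the compartment's mouth, on the chest at x 65, y -56, z 85. The opening spans 130 (x) x 142 mm (y); the compartment's floor lies 79 mm below its mouth.
- stop (a point): Where the hatch stops, on the chest at x 136, y -60, z 89: middle of its far edge when home. Two black rubber buffers, 16 mm wide and 17 mm tall, stand on the far rim with their near faces at this x, 62 mm to either side.
- guide (a point): Steel guide of the bolt, on the ledge: this point is on the bolt's axis in the guide's +y face (chest x 23, y 43, z 105). The guide reaches 21 mm to -y and 10 mm above this point. In front of it (+y) a red stop block, 34 mm wide and low, is set anywhere: the face that meets the bolt's collar is 0 to 22 mm to +y of this point, and is not measured.
- hatch: Blue hatch plate, 136 (x) x 146 (y) x 8 mm, lying on the chest's top and sliding along the chest's +x to close; origin at the centre of its underside, axes as the chest's. In the chest's frame the origin is at y -60, z 85, x from -68 (fully open) to 68 (home, far edge against the buffers). Sliding takes about 3 N.
- hatch_handle (a point): Top centre of the hatch's black upright handle bar, 14 (x) x 70 (y) mm, 40 mm tall above the plate; at hatch x -40, y -20, z 48. Moves with the hatch.
- staple (a point): Middle of the steel staple (keeper) on the hatch: a bridge 18 mm long in y with a passage along y, 17 mm wide in x; two legs of 7 mm, top at 37 mm above the hatch's underside. At hatch x -45, y 59, z 20. The bolt can enter it only while the hatch is home within 2 mm.
- bolt: Square steel bolt 12 x 12 x 120 mm with brass collar (7 mm either side of the origin in y) and knob, sliding along the chest's y, to -y to shut. Origin on its axis under the knob, axes as the chest's; it reaches 90 mm to -y (tip) and 30 to +y. In the chest's frame: x 23, z 105, y 112 when drawn, 50 to 72 when home with the collar on the red stop. Sliding takes about 3 N.
- bolt_knob (a point): Top of the bolt's upright brass knob: diameter 14 mm, its top 51 mm above the rod's axis, bare from 9 to 51 mm. Moves with the bolt.
- level: Yellow spirit level, a bar 180 (x) x 45 (y) x 20 mm (z), about 0.2 kg; origin at the centre of its underside, x along the bar. At the start its -x end stands on the compartment's floor at the near wall, where the hatch's edge may overhang it by up to 20 mm, and it leans on the far rim, its +x end about 35 mm beyond, rising at about 0.58 rad.
- level_mid (a point): Middle of the spirit level (10 mm above its origin along its z).
- blue_bin: Blue open bin fixed on the bench, outer 240 (x) x 140 (y) x 55 mm high, walls and floor 4 mm, empty; origin at the centre of its underside. It stands left or right of the chest.
- black_bin: Black bin of the same size with steel rods in it, fixed, on the other side of the chest. Bystander.
- bottle: Blue bottle with a red cap, diameter 62, height 170 mm; origin at its foot. Bystander.
- cup: White plastic cup, diameter 72, height 85 mm; origin at its foot. Bystander.
- tape: Amber roll of tape lying flat on the near end of the chest's left ledge, diameter 90, height 24 mm; origin at its underside. Bystander.
- cartridge: Red sealant cartridge lying down, diameter 46, 220 mm long with its white nozzle; origin under its middle. Bystander.
- driver: Screwdriver lying on the bench; origin under its middle. Bystander.
Things that resemble listed ones, but are neither listed nor needed, are in the scene too. Several things have the shape of the level; the one meant has the colours described above.

How it is judged:
On the way, in this order (a step that is already met when the one before it is completed fails the run):
1. the level lies flat in the blue bin, released (x of level_mid in the frame of blue_bin between -0.04 and 0.04 m and y of level_mid in the frame of blue_bin between -0.055 and 0.055 m and z of level_mid in the frame of blue_bin below 0.04 m and angle between level's own x axis and vertical between 1.4 and 1.75 rad and contact force between the fingers and level below 0.5 N and linear speed of level below 0.03 m/s), for 0.2 s.
2. the hatch is home against its buffers (x of hatch in the frame of chest above 0.0655 m), for 0.2 s.
3. the bolt, through the staple, bears on its red stop (y of bolt in the frame of chest below 0.0735 m and contact force between bolt and chest above 1 N).
At the end, for the whole second after the job is handed in: The level lies flat in the blue bin (middle within 40 mm along and 55 mm across of its centre, not propped), the hatch is within 2.5 mm of home, the bolt, having borne on its stop, is still through the staple (its origin below y 73.5 mm on the chest); all at rest and released (x of level_mid in the frame of blue_bin between -0.04 and 0.04 m and y of level_mid in the frame of blue_bin between -0.055 and 0.055 m and z of level_mid in the frame of blue_bin below 0.04 m and angle between level's own x axis and vertical between 1.4 and 1.75 rad and contact force between the fingers and level below 0.5 N and x of hatch in the frame of chest above 0.0655 m and y of bolt in the frame of chest below 0.0735 m and linear speed of level below 0.02 m/s and linear speed of each of hatch, bolt below 0.01 m/s); the robot touches nothing.
It fails at once if the hatch is rammed (over 25 N on its buffers or the bolt) (contact force between hatch and chest above 25 N).
It fails at once if the bolt is rammed (over 25 N on its stop or on the staple) (contact force between bolt and chest above 25 N).
It fails at once if another thing is moved by more than 40 mm (distance of any of bottle, cup, tape, cartridge, driver from where it was at the start of the episode above 0.04 m).
It also fails if it takes over 67 s, if anything falls off the work surface, if the arm or the gripper's body presses on something with over 40 N, if the wrist force passes 120 N, or if a joint passes its speed limit or range.

## Robot

A 7-joint arm with a two-finger parallel gripper is mounted at the origin on the work surface. World frame = base frame: x ahead of the robot, y to its left, z up, the work surface at z = 0. Lengths are in m, angles in rad, forces in N, time in s.
With the tool pointing down it reaches from about 0.35 to 0.9 m from the base axis. Payload 8.1 kg.
Tool frame: the origin (TCP) lies at the very end of the fingers, on their centre line; the grasp point (between the pads) lies 19 mm behind it; z points along the fingers, y is the line along which they close (so a half turn about z gives the same grasp; the last joint's range is limited). The gripper opens to 92 mm and grips with 3 to 60 N. Pads are 19 mm wide; open, the fingers measure 130 mm over their backs; the gripper's body (75 mm by 190 mm) begins 47 mm behind the grasp point.
Start: joints at [-1.254, 0.434, 0.025, 1.573, -0.012, 1.134, -0.075], TCP at [0.255, 0.571, 0.227] pointing down, gripper open.
Joint ranges: [-2.62, 2.62], [-0.44, 2.09], [-1.27, 1.32], [0.08, 2.57], [-1.32, 4.46], [0.12, 2], [-2.74, 2.74]. Speed limits (rad/s): [2.22, 2.22, 3.01, 3.01, 3.14, 3.14, 3.14].

## Interface

Orientations are given as a rotation vector (axis times angle).
In Python, from cell import arm gives the robot as it stands.
- The arm moves only by the tool carry_out, never from a script. Its argument "commands" is a list of rows, each a list of 7 numbers: the opening, from 0 (shut) to 1 (fully open), then the shift along the tool's x, y, z each as a share of 0.025 m, from -1 to 1, then the turn, a rotation vector about the tool's x, y, z each as a share of 0.1 rad, from -1 to 1. A call has 1 to 8 rows; each row shifts and turns the commanded pose from where the row before left it, along the tool's axes as they then stand; what a row does not reach is not made up. A row lasts 1/10 s, in which the tool goes at most 50 mm and 8.59 degrees, less where a joint would pass 70% of its speed; a pose out of reach is approached as far as the arm can. A call with a number of a shift or a turn outside -1 to 1 is refused whole. A call with a gripper value outside its range is refused whole. The fingers move at their own pace and stop on an object; "squeeze" is the grip in N (left out, the last holds). Time passes only in rows, so rows that do not move let the fingers close. It gives the time, the measured TCP pose, the force, the opening and the grip force at its end, in the units of the state.
- arm.observe(): the state, without advancing time (a new reading comes with each control period).
- arm.get_image(name): name is "scene" or "top"; returns a dict with "pixels" (384x512x3 uint8, red, green, blue), "range_z" (384x512 float32, m along the optical axis (not along the pixel's ray), 0 where there is no reading), "mtx" (3x3 intrinsics, pixels), "R" (3x3) and "t" (3): a world point X has camera coordinates R X + t. Camera axes: x right, y down, z forward; pixel columns grow to the right and rows downward; lengths in m; the calibration is good to about 2 mm. A picture is of the moment at which its call begins.
- arm.sign_off(): hands the job in; it is judged then, once.
The state is a dict: "clock": time; "joints": joint angles; "dq": joint speeds; "joint_efforts": joint torques, N m; "position": TCP position; "ee_rot": TCP orientation; "force": force on the tool from outside, world axes, zero at the start; "ft_torque": the same for the moment, N m; "width": opening from 0.0 (shut) to 1.0 (fully open); "gripper_force": force on a finger pad.
Only numpy, scipy, OpenCV 4.12 (cv2) and the standard library are available. Lean on these libraries where they do the work, as an engineer would, in place of code of your own. Each camera call takes 0.05 s, during which the arm holds its last target. There are 200 camera calls.

## Working session

There is one attempt and no reset: what is moved stays moved. The work goes in short steps, Python scripts to look and compute and a tool call to move; the robot and the scene stay as the last step left them, time stands still between calls to the robot, and variables do not carry over. Pictures are saved under pics/ and viewed, at most 10 in all, crops included, and the job is handed in when it is done.

Besides the shell and the picture viewer there is one more tool, called after "Emit:" as a command line: name --pt "numbers of a row" for each row, then --argument value for the rest. carry_out: Moves the arm, as the interface text tells. Shift numbers are shares of 0.025 m and turn numbers shares of 0.1 rad, none past 1 either way. Its arguments: {"type":"object","properties":{"commands":{"type":"array"},"squeeze":{"type":"number"}},"required":["commands"]}

```bash
mkdir -p pics; ls; cat > h.py <<'E'
import numpy as np, cv2
from cell import arm
from scipy.spatial.transform import Rotation as Ro
def cloud(im):
    z=im["range_z"];v,u=np.mgrid[:z.shape[0],:z.shape[1]]
    K=im["mtx"];c=np.stack([(u-K[0,2])/K[0,0]*z,(v-K[1,2])/K[1,1]*z,z],-1)
    P=(c-im["t"])@im["R"]; P[z==0]=np.nan
    return P
def save(px,n,s=1):
    cv2.imwrite("pics/"+n,cv2.resize(px[...,::-1],None,fx=s,fy=s,interpolation=cv2.INTER_CUBIC))
def proj(im,X):
    c=im["R"]@np.array(X)+im["t"];p=im["mtx"]@c;return p[:2]/p[2]
E
python3 - <<'E'
from h import *
import pickle
d={n:arm.get_image(n) for n in("top","scene")}
pickle.dump(d,open("im0.pkl","wb"))
for n in d: save(d[n]["pixels"],n+"0.png",1.5)
o=arm.observe();print(o)
E
```

```text
pics
{'clock': 0.1, 'joints': array([-1.25364638,  0.43517103,  0.02497335,  1.57400683, -0.01162362,
        1.13399517, -0.07507285]), 'dq': array([-2.69634741e-04, -1.35694549e-03,  5.20362245e-04, -3.36857271e-03,
       -1.37582217e-03, -2.81321023e-05,  5.76785240e-04]), 'joint_efforts': array([ 2.88057745e-03, -6.69126749e+01,  9.87832211e-01, -3.15147042e+01,
       -6.06365036e-02,  3.73323401e-02,  2.59992493e-05]), 'position': array([0.2545612 , 0.57030548, 0.22601215]), 'ee_rot': array([-6.54551922e-01, -3.07245188e+00,  2.23420279e-03]), 'force': array([ 0.00132233,  0.36190282, -0.36205372]), 'ft_torque': array([ 0.00584415,  0.0170183 , -0.01603767]), 'gripper_force': 0.0, 'width': 0.9946768983627664}
```

View pics/top0.png

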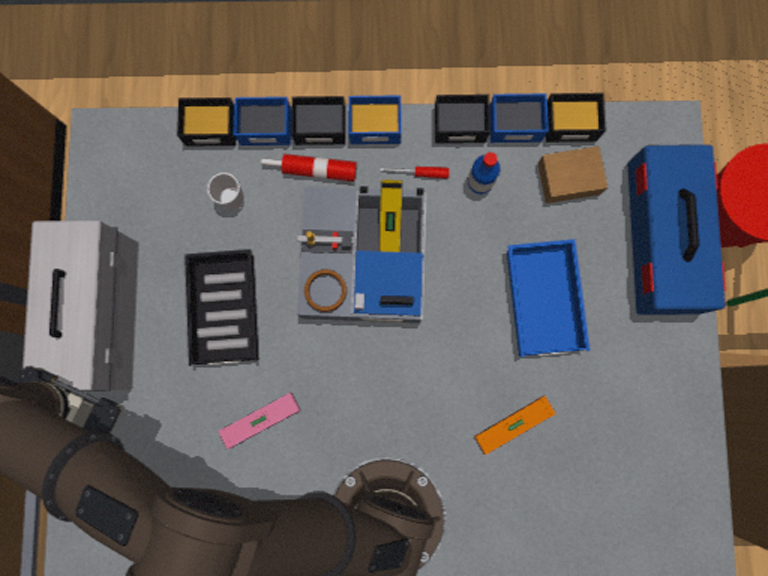

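View pics/scene0.png

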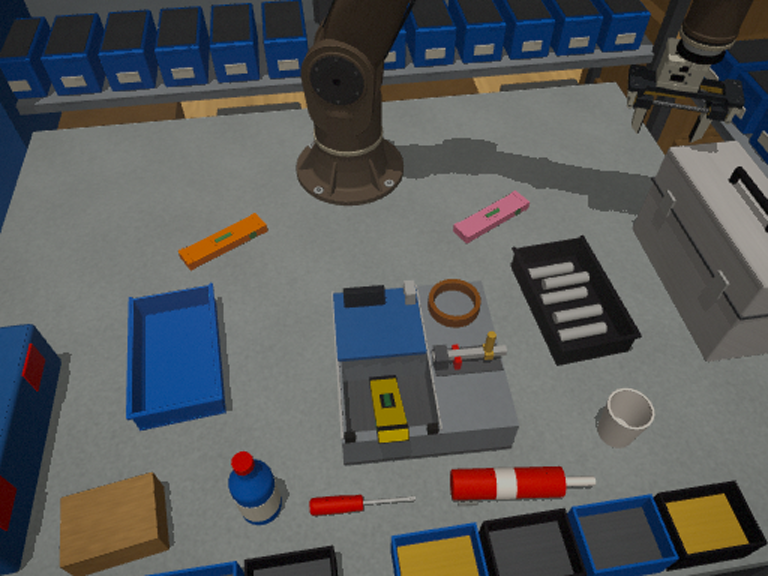

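The top view shows three level-shaped things: yellow in the chest opening (391,215), orange at (515,425) and pink at (260,420). The yellow one, which leans in the opening, fits the description. The blue bin is at (548,298), to the right of the chest. The hatch is at (390,283), the bolt knob at (312,238), and the tape at (325,290).

```bash
python3 - <<'E'
from h import *
import pickle
d=pickle.load(open("im0.pkl","rb"))
im=d["top"];save(im["pixels"][110:225,190:300],"crop0.png",5)
def rect(P,m,name):
    p=P[m];p=p[~np.isnan(p[:,0])];
    r=cv2.minAreaRect((p[:,:2]*1000).astype(np.float32));print(name,len(p),np.round(r[0],1),np.round(r[1],1),round(r[2],2),"z",np.round(np.percentile(p[:,2],[5,50,95]),4));return p
for n in d:
    im=d[n];P=cloud(im);h=cv2.cvtColor(im["pixels"],cv2.COLOR_RGB2HSV);H,S,V=[h[...,i].astype(int) for i in range(3)]
    x,y,z=P[...,0],P[...,1],P[...,2]
    print(n,"cam",-im["R"].T@im["t"])
    blue=(H>100)&(H<125)&(S>120)
    reg=(x>.3)&(x<.75)&(y>-.15)&(y<.3)
    def big(m):
        k,l,s,_=cv2.connectedComponentsWithStats(m.astype(np.uint8));return l==1+np.argmax(s[1:,4])
    rect(P,big(blue&reg&(abs(z-.093)<.006)),"hatch")
    rect(P,big(reg&(z>.07)&(z<.16)),"chesttop")
    b=blue&(x>.25)&(x<.65)&(y<-.15)&(y>-.5)
    rect(P,big(b&(z<.07)),"bin"); rect(P,big(b&(z>.045)&(z<.07)),"binrim")
    p=rect(P,big((H>20)&(H<35)&(S>150)&reg&(V>80)),"level")
    u,s,vt=np.linalg.svd(p-p.mean(0),full_matrices=False);print(p.mean(0),vt.round(3),np.ptp((p-p.mean(0))@vt.T,axis=0),p.min(0),p.max(0))
    rect(P,(H>12)&(H<30)&(S>80)&reg&(z>.125)&(z<.2)&(y>.0),"knob")
    rect(P,reg&(z>.118)&(z<.2)&(x<.5),"tall")
    q=reg&(z>.112)&(z<.2);k,l,s,c=cv2.connectedComponentsWithStats(q.astype(np.uint8))
    for i in range(1,k):
        if s[i,4]>8: rect(P,l==i,"comp%d"%i)
E
```

```text
top cam [ 0.28817007 -0.01122297  1.56567481]
hatch 1552 [504.   -8.6] [143.7 137.3] 87.44 z [0.0888 0.0936 0.098 ]
chesttop 5944 [579.5  47.3] [272.8 299.5] 87.38 z [0.0809 0.0896 0.1168]
bin 3421 [ 474.3 -360.8] [247.3 150.8] 4.93 z [-0.0005  0.0065  0.0574]
binrim 611 [ 474.3 -360.8] [247.3 150.8] 4.93 z [0.0482 0.0552 0.0611]
level 517 [645.6 -14.5] [ 47.3 124.9] 89.38 z [0.0271 0.0778 0.1129]
[ 0.64744271 -0.01456896  0.07400583] [[-0.805  0.05  -0.592]
 [ 0.288  0.904 -0.315]
 [ 0.519 -0.424 -0.742]] [0.15574328 0.07375088 0.06959029] [ 0.58305977 -0.03841583  0.00698877] [0.70795996 0.00938716 0.12143321]
knob 27 [653.   78.2] [ 12.5 201.6] 36.14 z [0.1263 0.1548 0.1587]
tall 167 [459.6  46.9] [215.6  28.8] 87.66 z [0.1203 0.1313 0.1389]
comp1 99 [712.3 -18.7] [45.4 25.3] 87.55 z [0.1129 0.119  0.1257]
comp8 50 [594.9 163. ] [32.4 16.9] 89.5 z [0.1124 0.1281 0.1587]
comp10 63 [593.3  83.6] [29.7 35.8] 1.04 z [0.113  0.116  0.1203]
comp28 59 [459.7  51.4] [16.5 28.8] 89.2 z [0.1187 0.123  0.1294]
comp29 117 [462.2 -27.7] [66.7 14.5] 87.66 z [0.1146 0.1331 0.1391]
scene cam [ 1.
[... 368 characters left out ...]
41 0.08   0.1124]
[ 0.65120424 -0.01317208  0.07565323] [[ 0.829 -0.033  0.559]
 [ 0.035  0.999  0.006]
 [-0.559  0.015  0.829]] [0.15732105 0.04486391 0.01460992] [ 0.58071121 -0.03684079  0.02802245] [0.71079185 0.011526   0.11749359]
knob 63 [603.3 158. ] [12.5 13.3] 5.84 z [0.1279 0.1474 0.1574]
tall 285 [461.5   2.6] [121.9  32.9] 85.8 z [0.1192 0.128  0.1345]
comp1 85 [465.2  54.1] [17.9 33.1] 87.22 z [0.1146 0.1215 0.1238]
comp2 249 [466.8 -24.6] [69.2 17.2] 88.77 z [0.1138 0.1297 0.1346]
comp9 95 [602. 158.] [13.9 21.5] 80.43 z [0.1127 0.1377 0.1567]
comp10 100 [598.2  81.6] [20.7 31.2] 85.84 z [0.1128 0.1146 0.1177]
comp20 211 [718.  -15.5] [45.5 27.3] 87.33 z [0.1127 0.1176 0.1225]
```

View pics/crop0.png

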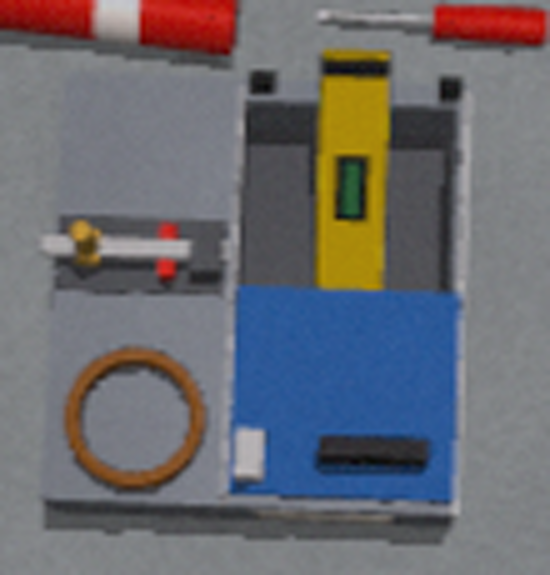

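The crop confirms the target: the yellow bar with black end bands and a green vial leans on the far rim between the two black buffers. The hatch is open, with its handle lower right and the white staple lower left.

Chest yaw is about -0.043 rad. The knob and hatch agree on a chest origin near (0.572, 0.049). I'll plan the grasp next.

```bash
cat >> h.py <<'E'
def Rt(yaw,tilt): # tool y along yawed y, z down; tilt>0: fingers point forward(+x)
    B=np.array([[-1,0,0],[0,1,0],[0,0,-1.]]).T
    return Ro.from_euler('z',yaw)*Ro.from_euler('y',-tilt)*Ro.from_matrix(B)
def plan(pos,R,wps,o=1):
    p=np.array(pos);R=R
    for q,Q,n in wps:
        q=np.array(q,float);dv=(R.inv()*Q).as_rotvec()
        n=max(n,int(np.ceil(np.linalg.norm(q-p)/.0249)),int(np.ceil(np.linalg.norm(dv)/.099)))
        rows=[]
        for i in range(n):
            s=np.round(R.inv().apply((q-p)/(n-i))/.025,2);w=np.round((R.inv()*Q).as_rotvec()/(n-i)/.1,2)
            rows.append([o,*s,*w]);p=p+R.apply(s*.025);R=R*Ro.from_rotvec(w*.1)
        print("wp",q,"rows",n)
        for i in range(0,n,8): print(str([[float(v) for v in r] for r in rows[i:i+8]]).replace(' ',''))
def cur():
    o=arm.observe();return o["position"],Ro.from_rotvec(o["ee_rot"])
E
python3 - <<'E'
from h import *
p,R=cur();Q=Rt(-.042,.35)
plan(p,R,[([.648,-.0135,.22],Q,30),([.648,-.0135,.155],Q,4)],.75)
E
```

```text
wp [ 0.648  -0.0135  0.22  ] rows 30
[[0.75,-0.8,-0.5,0.01,-0.02,-0.12,-0.12],[0.75,-0.79,-0.51,0.02,-0.02,-0.12,-0.12],[0.75,-0.78,-0.52,0.03,-0.02,-0.12,-0.12],[0.75,-0.78,-0.53,0.03,-0.02,-0.11,-0.12],[0.75,-0.77,-0.53,0.04,-0.02,-0.12,-0.13],[0.75,-0.76,-0.54,0.05,-0.02,-0.11,-0.12],[0.75,-0.76,-0.55,0.06,-0.02,-0.12,-0.13],[0.75,-0.75,-0.56,0.06,-0.02,-0.11,-0.12]]
[[0.75,-0.74,-0.57,0.07,-0.02,-0.12,-0.13],[0.75,-0.73,-0.58,0.08,-0.02,-0.11,-0.12],[0.75,-0.72,-0.59,0.09,-0.02,-0.12,-0.13],[0.75,-0.71,-0.6,0.09,-0.02,-0.12,-0.12],[0.75,-0.71,-0.61,0.1,-0.02,-0.11,-0.13],[0.75,-0.7,-0.62,0.11,-0.02,-0.12,-0.12],[0.75,-0.69,-0.63,0.11,-0.03,-0.11,-0.12],[0.75,-0.68,-0.64,0.12,-0.02,-0.12,-0.13]]
[[0.75,-0.67,-0.65,0.13,-0.03,-0.11,-0.12],[0.75,-0.66,-0.65,0.13,-0.02,-0.12,-0.13],[0.75,-0.65,-0.66,0.14,-0.03,-0.11,-0.12],[0.75,-0.64,-0.67,0.14,-0.02,-0.12,-0.13],[0.75,-0.63,-0.68,0.15,-0.03,-0.11,-0.12],[0.75,-0.62,-0.69,0.16,-0.02,-0.12,-0.13],[0.75,-0.61,-0.7,0.16,-0.03,-0.11,-0.12],[0.75,-0.6,-0.7,0.17,-0.02,-0.12,-0.13]]
[[0.75,-0.59,-0.71,0.17,-0.03,-0.11,-0.12],[0.75,-0.58,-0.72,0.18,-0.02,-0.12,-0.13],[0.75,-0.56,-0.73,0.18,-0.03,-0.11,-0.12],[0.75,-0.55,-0.73,0.18,-0.02,-0.12,-0.13],[0.75,-0.54,-0.74,0.19,-0.03,-0.11,-0.12],[0.75,-0.54,-0.75,0.2,-0.02,-0.12,-0.13]]
wp [ 0.648  -0.0135  0.155 ] rows 4
[[0.75,0.22,-0.0,0.61,-0.0,0.0,0.0],[0.75,0.22,-0.0,0.61,-0.0,0.0,0.0],[0.75,0.23,-0.0,0.61,-0.0,0.0,0.0],[0.75,0.22,-0.0,0.61,-0.0,0.0,0.0]]
```

Emit:
carry_out --pt "0.75 -0.8 -0.5 0 0 -0.1 -0.1" --pt "0.75 -0.8 -0.5 0 0 -0.1 -0.1" --pt "0.75 -0.8 -0.5 0 0 -0.1 -0.1" --pt "0.75 -0.8 -0.5 0 0 -0.1 -0.1" --pt "0.75 -0.8 -0.5 0 0 -0.1 -0.1" --pt "0.75 -0.8 -0.5 0 0 -0.1 -0.1" --pt "0.75 -0.75 -0.55 0 0 -0.1 -0.1" --pt "0.75 -0.75 -0.55 0 0 -0.1 -0.1"

```text
clock: 0.9
position: [0.3625, 0.4155, 0.2319]
ee_rot: [0.517, 3.019, -0.027]
force: [0.1, 0.1, -0.3]
width: 0.75
gripper_force: 0.0
```

Emit:
carry_out --pt "0.75 -0.7 -0.6 0.1 0 -0.1 -0.1" --pt "0.75 -0.7 -0.6 0.1 0 -0.1 -0.1" --pt "0.75 -0.7 -0.6 0.1 0 -0.1 -0.1" --pt "0.75 -0.7 -0.6 0.1 0 -0.1 -0.1" --pt "0.75 -0.7 -0.6 0.1 0 -0.1 -0.1" --pt "0.75 -0.7 -0.6 0.1 0 -0.1 -0.1" --pt "0.75 -0.7 -0.6 0.1 0 -0.1 -0.1" --pt "0.75 -0.7 -0.6 0.1 0 -0.1 -0.1"

```text
clock: 1.7
position: [0.461, 0.2587, 0.2289]
ee_rot: [0.385, 2.96, -0.051]
force: [0.8, 0.3, 0.3]
width: 0.753
gripper_force: 0.0
```

```bash
python3 - <<'E'
from h import *
p,R=cur();print(p,arm.observe()["force"]);Q=Rt(-.042,.35)
plan(p,R,[([.648,-.0135,.18],Q,14)],.75)
E
```

```text
[0.46104062 0.25869457 0.22893719] [0.84038609 0.2509502  0.33819628]
wp [ 0.648  -0.0135  0.18  ] rows 14
[[0.75,-0.68,-0.61,0.26,-0.05,-0.14,-0.15],[0.75,-0.67,-0.62,0.27,-0.05,-0.14,-0.15],[0.75,-0.66,-0.64,0.27,-0.05,-0.14,-0.15],[0.75,-0.64,-0.65,0.28,-0.05,-0.14,-0.15],[0.75,-0.63,-0.66,0.28,-0.05,-0.14,-0.15],[0.75,-0.62,-0.67,0.29,-0.05,-0.13,-0.15],[0.75,-0.6,-0.68,0.29,-0.05,-0.14,-0.15],[0.75,-0.59,-0.69,0.3,-0.05,-0.13,-0.15]]
[[0.75,-0.57,-0.7,0.3,-0.05,-0.14,-0.15],[0.75,-0.56,-0.71,0.31,-0.05,-0.13,-0.15],[0.75,-0.55,-0.72,0.31,-0.04,-0.14,-0.15],[0.75,-0.53,-0.72,0.32,-0.05,-0.13,-0.14],[0.75,-0.51,-0.74,0.32,-0.04,-0.14,-0.15],[0.75,-0.5,-0.74,0.32,-0.05,-0.13,-0.14]]
```

Emit:
carry_out --pt "0.75 -0.68 -0.62 0.2 -0.05 -0.14 -0.15" --pt "0.75 -0.68 -0.62 0.2 -0.05 -0.14 -0.15" --pt "0.75 -0.65 -0.64 0.2 -0.05 -0.14 -0.15" --pt "0.75 -0.65 -0.65 0.2 -0.05 -0.14 -0.15" --pt "0.75 -0.63 -0.66 0.2 -0.05 -0.14 -0.15" --pt "0.75 -0.62 -0.67 0.2 -0.05 -0.14 -0.15" --pt "0.75 -0.6 -0.68 0.2 -0.05 -0.14 -0.15" --pt "0.75 -0.6 -0.7 0.2 -0.05 -0.14 -0.15"

```text
clock: 2.5
position: [0.5647, 0.1032, 0.2167]
ee_rot: [0.192, 2.865, -0.026]
force: [-0.6, -0.1, 0.7]
width: 0.752
gripper_force: 0.0
```

Emit:
carry_out --pt "0.75 -0.57 -0.7 0.3 -0.05 -0.14 -0.15" --pt "0.75 -0.56 -0.7 0.3 -0.05 -0.14 -0.15" --pt "0.75 -0.55 -0.72 0.3 -0.05 -0.14 -0.15" --pt "0.75 -0.53 -0.72 0.3 -0.05 -0.14 -0.15" --pt "0.75 -0.5 -0.74 0.3 -0.05 -0.14 -0.15" --pt "0.75 0 0 0 0 0 0" --pt "0.75 0 0 0 0 0 0"

```text
clock: 3.2
position: [0.6303, 0.0068, 0.2004]
ee_rot: [0.081, 2.801, -0.011]
force: [0.6, 0.3, 0.6]
width: 0.75
gripper_force: 0.0
```

```bash
python3 - <<'E'
from h import *
p,R=cur();print(p,arm.observe()["force"]);Q=Rt(-.042,.35)
plan(p,R,[([.651,-.0135,.145],Q,3),([.682,-.0148,.061],Q,5)],.75)
E
```

```text
[0.63030475 0.0068194  0.20038528] [0.5528658  0.28594404 0.61628427]
wp [ 0.651  -0.0135  0.145 ] rows 3
[[0.75,-0.03,-0.26,0.79,-0.01,-0.03,-0.05],[0.75,-0.02,-0.26,0.79,-0.01,-0.04,-0.05],[0.75,-0.02,-0.25,0.8,-0.01,-0.03,-0.05]]
wp [ 0.682  -0.0148  0.061 ] rows 5
[[0.75,-0.0,-0.0,0.72,-0.0,-0.0,-0.0],[0.75,-0.0,-0.0,0.71,-0.0,-0.0,-0.0],[0.75,-0.01,-0.0,0.72,-0.0,-0.0,-0.0],[0.75,-0.0,-0.0,0.71,-0.0,-0.0,-0.0],[0.75,-0.01,-0.0,0.72,-0.0,-0.0,-0.0]]
```

Emit:
carry_out --pt "0.75 -0.03 -0.26 0.8 0 -0.04 -0.05" --pt "0.75 -0.02 -0.26 0.8 0 -0.04 -0.05" --pt "0.75 -0.02 -0.25 0.8 0 -0.04 -0.05" --pt "0.75 0 0 0 0 0 0" --pt "0.75 0 0 0.4 0 0 0" --pt "0.75 0 0 0.4 0 0 0" --pt "0.75 0 0 0.4 0 0 0" --pt "0.75 0 0 0 0 0 0"

```text
clock: 4.0
position: [0.6617, -0.0132, 0.1156]
ee_rot: [0.057, 2.79, -0.015]
force: [-0.8, 0.3, 0.5]
width: 0.751
gripper_force: 0.0
```

```bash
python3 - <<'E'
from h import *
p,R=cur();print(p,arm.observe()["force"]);Q=Rt(-.042,.35)
plan(p,R,[([.682,-.0148,.061],Q,6)],.75)
im=arm.get_image("scene");save(im["pixels"][150:330,180:380],"pre.png",3)
E
```

```text
[ 0.6616966  -0.01316785  0.11555864] [-0.75278845  0.31001033  0.48674158]
wp [ 0.682  -0.0148  0.061 ] rows 6
[[0.75,-0.0,-0.0,0.39,-0.0,0.0,0.0],[0.75,-0.0,-0.0,0.39,-0.01,0.0,0.0],[0.75,-0.0,-0.01,0.39,-0.0,0.0,0.0],[0.75,-0.0,-0.01,0.39,-0.01,0.0,0.01],[0.75,-0.01,-0.0,0.38,-0.0,0.01,0.0],[0.75,-0.0,-0.01,0.39,-0.01,0.0,0.01]]
```

View pics/pre.png

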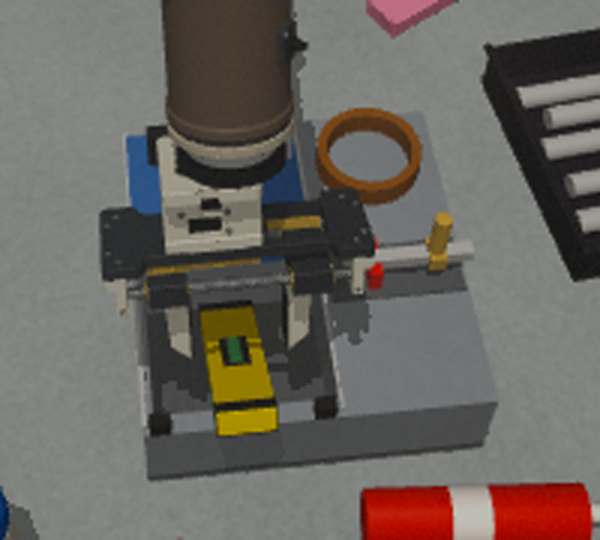

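The fingers, at (180,335) and (297,330), straddle the level at (240,340), and it is well centred. I'll descend and grip.

Emit:
carry_out --pt "0.75 0 0 0.4 0 0 0" --pt "0.75 0 0 0.4 0 0 0" --pt "0.75 0 0 0.4 0 0 0" --pt "0.75 0 0 0.4 0 0 0" --pt "0.75 0 0 0.4 0 0 0" --pt "0.75 0 0 0.3 0 0 0" --pt "0.75 0 0 0 0 0 0"

```text
clock: 4.75
position: [0.6815, -0.0147, 0.0614]
ee_rot: [0.057, 2.79, -0.015]
force: [-0.8, -0.3, 0.4]
width: 0.751
gripper_force: 0.0
```

Emit:
carry_out --pt "0 0 0 0 0 0 0" --pt "0 0 0 0 0 0 0" --pt "0 0 0 0 0 0 0" --pt "0 0 0 0 0 0 0" --pt "0 0 0 0 0 0 0" --squeeze 25

```text
clock: 5.25
position: [0.6821, -0.0147, 0.0634]
ee_rot: [0.058, 2.788, -0.015]
force: [-1.2, 0.1, 1.8]
width: 0.49
gripper_force: 25.0
```

```bash
python3 - <<'E'
from h import *
p,R=cur();print(p,arm.observe()["force"]);Q=Rt(-.042,.35)
q=p+np.array([.035,-.0014,.024]);Q0=R
plan(p,R,[(q,R,4),(q+[0,0,.16],R,8),([.57,-.2,.30],Rt(-.02,0),6),([.475,-.36,.22],Rt(.082,-.24),6)],0)
E
```

```text
[ 0.68210231 -0.01470548  0.06339559] [-1.23222866  0.11441859  1.82922513]
wp [ 0.71710231 -0.01610548  0.08739559] rows 4
[[0.0,-0.41,-0.0,-0.1,0.0,0.0,0.0],[0.0,-0.41,-0.0,-0.11,0.0,0.0,0.0],[0.0,-0.41,-0.0,-0.1,0.0,0.0,0.0],[0.0,-0.42,-0.0,-0.11,0.0,0.0,0.0]]
wp [ 0.71710231 -0.01610548  0.24739559] rows 8
[[0.0,-0.28,-0.0,-0.75,0.0,0.0,0.0],[0.0,-0.28,-0.0,-0.75,0.0,0.0,0.0],[0.0,-0.28,-0.0,-0.75,0.0,0.0,0.0],[0.0,-0.27,-0.0,-0.75,0.0,0.0,0.0],[0.0,-0.28,-0.0,-0.75,0.0,0.0,0.0],[0.0,-0.27,-0.01,-0.75,0.0,0.0,0.0],[0.0,-0.28,-0.0,-0.75,0.0,0.0,0.0],[0.0,-0.27,-0.01,-0.75,0.0,0.0,0.0]]
wp [ 0.57 -0.2   0.3 ] rows 10
[[0.0,0.45,-0.76,-0.39,-0.01,0.35,-0.02],[0.0,0.47,-0.76,-0.37,-0.01,0.35,-0.02],[0.0,0.48,-0.76,-0.36,-0.01,0.35,-0.02],[0.0,0.49,-0.76,-0.34,-0.01,0.36,-0.02],[0.0,0.51,-0.75,-0.32,-0.0,0.35,-0.02],[0.0,0.52,-0.75,-0.31,-0.01,0.36,-0.02],[0.0,0.53,-0.75,-0.29,-0.0,0.35,-0.02],[0.0,0.54,-0.75,-0.27,-0.01,0.36,-0.02]]
[[0.0,0.55,-0.75,-0.25,-0.0,0.35,-0.02],[0.0,0.56,-0.75,-0.23,-0.01,0.36,-0.03]]
wp [ 0.475 -0.36   0.22 ] rows 9
[[0.0,0.41,-0.72,0.36,0.01,0.27,-0.11],[0.0,0.41,-0.72,0.37,0.01,0.27,-0.11],[0.0,0.4,-0.71,0.38,0.02,0.26,-0.11],[0.0,0.4,-0.7,0.39,0.01,0.27,-0.11],[0.0,0.4,-0.7,0.4,0.02,0.26,-0.11],[0.0,0.4,-0.7,0.41,0.01,0.27,-0.12],[0.0,0.39,-0.69,0.43,0.02,0.26,-0.11],[0.0,0.39,-0.68,0.44,0.01,0.27,-0.12]]
[[0.0,0.38,-0.68,0.44,0.02,0.26,-0.11]]
```

Emit:
carry_out --pt "0 -0.14 0 -0.38 0 0 0" --pt "0 -0.14 0 -0.38 0 0 0" --pt "0 -0.14 0 -0.38 0 0 0" --pt "0 -0.4 0 -0.2 0 0 0" --pt "0 -0.4 0 -0.2 0 0 0" --pt "0 -0.4 0 -0.2 0 0 0" --pt "0 -0.28 0 -0.75 0 0 0" --pt "0 -0.28 0 -0.75 0 0 0"

```text
clock: 6.05
position: [0.7055, -0.0154, 0.1582]
ee_rot: [0.058, 2.789, -0.015]
force: [-0.2, -0.8, -1.9]
width: 0.489
gripper_force: 25.0
```

Emit:
carry_out --pt "0 -0.28 0 -0.75 0 0 0" --pt "0 -0.28 0 -0.75 0 0 0" --pt "0 -0.28 0 -0.75 0 0 0" --pt "0 -0.28 0 -0.75 0 0 0" --pt "0 -0.28 0 -0.75 0 0 0"

```text
clock: 6.55
position: [0.7058, -0.0151, 0.259]
ee_rot: [0.058, 2.788, -0.015]
force: [0.6, -0.2, -3.0]
width: 0.492
gripper_force: 25.0
```

```bash
python3 - <<'E'
from h import *
o=arm.observe();p,R=cur();print(p,o["force"],o["width"])
plan(p,R,[([.57,-.2,.28],Rt(-.02,0),6),([.475,-.36,.20],Rt(.082,-.24),6)],0)
E
```

```text
[ 0.70581319 -0.01509418  0.25901348] [ 0.56787027 -0.20236275 -3.01390388] 0.49153202056742745
wp [ 0.57 -0.2   0.28] rows 10
[[0.0,0.45,-0.76,-0.25,-0.01,0.35,-0.02],[0.0,0.46,-0.76,-0.24,-0.01,0.35,-0.02],[0.0,0.47,-0.76,-0.22,-0.01,0.35,-0.02],[0.0,0.48,-0.76,-0.21,-0.01,0.35,-0.02],[0.0,0.49,-0.76,-0.19,-0.0,0.35,-0.02],[0.0,0.5,-0.76,-0.17,-0.01,0.36,-0.02],[0.0,0.51,-0.75,-0.16,-0.0,0.35,-0.02],[0.0,0.51,-0.75,-0.14,-0.01,0.36,-0.02]]
[[0.0,0.52,-0.75,-0.12,-0.0,0.35,-0.02],[0.0,0.52,-0.76,-0.1,-0.01,0.36,-0.03]]
wp [ 0.475 -0.36   0.2  ] rows 9
[[0.0,0.41,-0.72,0.36,0.01,0.27,-0.11],[0.0,0.41,-0.71,0.37,0.01,0.27,-0.11],[0.0,0.4,-0.71,0.38,0.02,0.27,-0.11],[0.0,0.4,-0.7,0.39,0.01,0.26,-0.11],[0.0,0.4,-0.7,0.4,0.02,0.27,-0.11],[0.0,0.39,-0.7,0.41,0.01,0.26,-0.12],[0.0,0.39,-0.69,0.42,0.02,0.27,-0.11],[0.0,0.39,-0.68,0.44,0.01,0.26,-0.12]]
[[0.0,0.39,-0.68,0.45,0.02,0.27,-0.11]]
```

Emit:
carry_out --pt "0 0.45 -0.76 -0.2 0 0.35 0" --pt "0 0.46 -0.76 -0.2 0 0.35 0" --pt "0 0.47 -0.76 -0.2 0 0.35 0" --pt "0 0.48 -0.76 -0.2 0 0.35 0" --pt "0 0.5 -0.76 -0.2 0 0.35 0" --pt "0 0.5 -0.76 -0.2 0 0.35 0" --pt "0 0.5 -0.75 -0.1 0 0.35 0" --pt "0 0.5 -0.75 -0.1 0 0.35 0"

```text
clock: 7.35
position: [0.597, -0.163, 0.2711]
ee_rot: [0.064, 3.069, -0.007]
force: [0.7, 0.5, -3.3]
width: 0.485
gripper_force: 25.0
```

Emit:
carry_out --pt "0 0.5 -0.75 0 0 0.35 -0.1" --pt "0 0.5 -0.75 0 0 0.35 -0.1" --pt "0 0.4 -0.72 0.3 0 0.27 -0.11" --pt "0 0.4 -0.72 0.3 0 0.27 -0.11" --pt "0 0.4 -0.7 0.3 0 0.27 -0.11" --pt "0 0.4 -0.7 0.3 0 0.27 -0.11" --pt "0 0.4 -0.7 0.3 0 0.27 -0.11" --pt "0 0 0 0 0 0 0"

```text
clock: 8.15
position: [0.5176, -0.2905, 0.234]
ee_rot: [0.044, -3.006, 0.006]
force: [-0.4, -0.3, -2.8]
width: 0.488
gripper_force: 25.0
```

```bash
python3 - <<'E'
from h import *
o=arm.observe();p,R=cur();print(p,o["force"],o["width"])
plan(p,R,[([.490,-.36,.18],Rt(.082,-.24),6)],0)
for n in("top","scene"):
    im=arm.get_image(n);P=cloud(im);h=cv2.cvtColor(im["pixels"],cv2.COLOR_RGB2HSV)
    x,y,z=np.moveaxis(P,-1,0);m=(h[...,0]>20)&(h[...,0]<35)&(h[...,1]>150)&(h[...,2]>70)&(y<-.15)&(y>-.45)&(x<.75)&(x>.3)&(z>.1)
    q=P[m];print(n,len(q),q.mean(0));u,s,vt=np.linalg.svd(q-q.mean(0),full_matrices=False);print(vt[0],np.ptp((q-q.mean(0))@vt[0]))
E
```

```text
[ 0.51755228 -0.29046617  0.23398068] [-0.41685678 -0.26767963 -2.84263451] 0.48795565690989295
wp [ 0.49 -0.36  0.18] rows 6
[[0.0,0.15,-0.46,0.38,0.01,0.17,-0.09],[0.0,0.14,-0.46,0.39,0.01,0.18,-0.09],[0.0,0.14,-0.45,0.39,0.02,0.17,-0.08],[0.0,0.14,-0.45,0.39,0.01,0.18,-0.09],[0.0,0.14,-0.45,0.4,0.02,0.17,-0.08],[0.0,0.13,-0.45,0.4,0.01,0.18,-0.09]]
top 0 [nan nan nan]<stdin>:7: RuntimeWarning: Mean of empty slice.
  ret = um.true_divide(
Traceback (most recent call last):
IndexError: index 0 is out of bounds for axis 0 with size 0
```

Emit:
carry_out --pt "0 0.15 -0.46 0.4 0 0.17 -0.09" --pt "0 0.14 -0.46 0.4 0 0.17 -0.09" --pt "0 0.14 -0.46 0.4 0 0.17 -0.09" --pt "0 0.14 -0.46 0.4 0 0.17 -0.09" --pt "0 0.14 -0.46 0.4 0 0.17 -0.09" --pt "0 0.14 -0.46 0.4 0 0.17 -0.09" --pt "0 0 0 0 0 0 0"

```text
clock: 8.9
position: [0.4897, -0.3596, 0.1772]
ee_rot: [0.124, -2.901, 0.0]
force: [0.7, -0.5, -1.9]
width: 0.484
gripper_force: 25.0
```

```bash
python3 - <<'E'
from h import *
o=arm.observe();p,R=cur();print(p,o["force"],o["width"])
plan(p,R,[([.4915,-.359,.06],Rt(.082,-.24),8)],0)
im=arm.get_image("scene");P=cloud(im);h=cv2.cvtColor(im["pixels"],cv2.COLOR_RGB2HSV)
save(im["pixels"][130:330,50:250],"bin.png",2.5)
x,y,z=np.moveaxis(P,-1,0);m=(h[...,0]>20)&(h[...,0]<35)&(h[...,1]>150)&(h[...,2]>50)&(y<-.15)&(y>-.5)&(x<.75)&(x>.3)&(z>.07)
q=P[m];print(len(q),q.mean(0));u,s,vt=np.linalg.svd(q-q.mean(0),full_matrices=False);print(vt[0],q.min(0),q.max(0))
E
```

```text
[ 0.48969922 -0.35958046  0.17717736] [ 0.68919558 -0.48960555 -1.90387519] 0.48426445619038305
wp [ 0.4915 -0.359   0.06  ] rows 8
[[0.0,-0.15,-0.0,0.57,0.01,0.0,0.01],[0.0,-0.15,-0.0,0.57,0.01,0.0,0.0],[0.0,-0.15,-0.0,0.57,0.01,0.0,0.01],[0.0,-0.15,-0.0,0.57,0.01,0.0,0.0],[0.0,-0.14,-0.0,0.56,0.01,0.0,0.01],[0.0,-0.15,-0.0,0.57,0.01,0.01,0.0],[0.0,-0.14,-0.01,0.56,0.02,0.0,0.01],[0.0,-0.15,-0.0,0.57,0.01,0.01,0.0]]
535 [ 0.50710601 -0.3543332   0.20769508]
[ 0.99954979  0.02446095 -0.01737488] [ 0.38638084 -0.38064531  0.18540874] [ 0.55922515 -0.30192024  0.34182629]
```

View pics/bin.png

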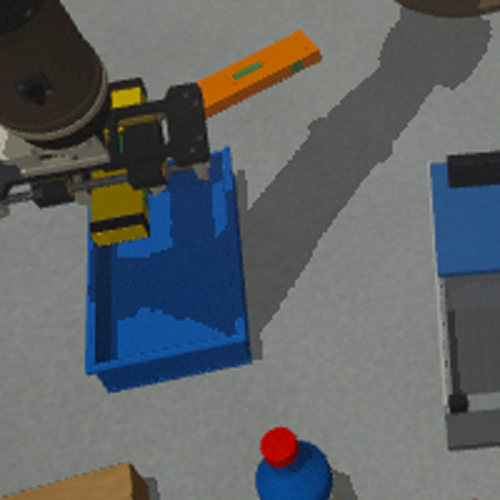

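The level hangs flat above the bin, with its far end at (120,232) in the crop and the bin around (165,270). I'll lower it.

Emit:
carry_out --pt "0 -0.2 0 0.8 0 0 0" --pt "0 -0.2 0 0.8 0 0 0" --pt "0 -0.2 0 0.8 0 0 0" --pt "0 -0.2 0 0.8 0 0 0" --pt "0 -0.2 0 0.8 0 0 0" --pt "0 -0.2 0 0.8 0 0 0" --pt "0 0 0 0 0 0 0"

```text
clock: 9.65
position: [0.492, -0.3547, 0.0534]
ee_rot: [0.128, -2.902, -0.003]
force: [-1.7, 0.3, -2.7]
width: 0.486
gripper_force: 25.0
```

```bash
python3 - <<'E'
from h import *
o=arm.observe();p,R=cur();print(p,o["force"],o["width"])
plan(p,R,[([.491,-.359,.011],Rt(.082,-.24),5)],0)
E
```

```text
[ 0.49200194 -0.35469882  0.05342494] [-1.680179    0.2728056  -2.72317796] 0.4861842347305314
wp [ 0.491 -0.359  0.011] rows 5
[[0.0,-0.07,-0.04,0.33,0.02,0.01,0.02],[0.0,-0.07,-0.04,0.33,0.02,0.01,0.01],[0.0,-0.07,-0.03,0.33,0.02,0.0,0.02],[0.0,-0.07,-0.04,0.34,0.02,0.01,0.01],[0.0,-0.07,-0.03,0.33,0.03,0.0,0.02]]
```

Emit:
carry_out --pt "0 -0.07 -0.04 0.33 0.02 0 0.02" --pt "0 -0.07 -0.04 0.33 0.02 0 0.02" --pt "0 -0.07 -0.04 0.33 0.02 0 0.02" --pt "0 -0.07 -0.04 0.33 0.02 0 0.02" --pt "0 -0.07 -0.04 0.33 0.02 0 0.02" --pt "0 0 0 0 0 0 0"

```text
clock: 10.25
position: [0.4913, -0.3609, 0.0118]
ee_rot: [0.114, -2.904, 0.016]
force: [-0.6, 0.2, -2.8]
width: 0.491
gripper_force: 25.0
```

Emit:
carry_out --pt "0.7 0 0 0 0 0 0" --pt "0.7 0 0 0 0 0 0" --pt "0.7 0 0 0 0 0 0" --pt "0.7 0 0 0 0 0 0" --pt "0.7 0 0 -0.4 0 0 0" --pt "0.7 0 0 -0.8 0 0 0" --pt "0.7 0 0 -0.8 0 0 0" --pt "0.7 0 0 -0.8 0 0 0"

```text
clock: 11.05
position: [0.5086, -0.3599, 0.0828]
ee_rot: [0.114, -2.906, 0.017]
force: [1.4, -0.6, -0.1]
width: 0.698
gripper_force: 0.0
```

Emit:
carry_out --pt "0.7 0 0 -1 0 -0.6 0" --pt "0.7 0 0 -1 0 -0.6 0" --pt "0.7 0 0 -1 0 -0.6 0" --pt "0.7 0 0.3 -0.8 0 -0.6 0" --pt "0.7 0 1 0 0 0 0.3" --pt "0.7 0 1 0 0 0 0.3" --pt "0.7 0 1 0 0 0 0.3" --pt "0.7 0 1 0 0 0 0.3"

```text
clock: 11.85
position: [0.5181, -0.2503, 0.1758]
ee_rot: [0.067, 3.134, -0.003]
force: [0.7, 0.1, 0.3]
width: 0.699
gripper_force: 0.0
```

```bash
python3 - <<'E'
from h import *
o=arm.observe();p,R=cur();print(p,o["force"],o["width"])
import pickle
d={n:arm.get_image(n) for n in("top","scene")};pickle.dump(d,open("im1.pkl","wb"))
for n in d:
    im=d[n];P=cloud(im);h=cv2.cvtColor(im["pixels"],cv2.COLOR_RGB2HSV)
    x,y,z=np.moveaxis(P,-1,0);m=(h[...,0]>20)&(h[...,0]<35)&(h[...,1]>150)&(h[...,2]>50)&(y<-.25)&(y>-.45)&(x<.62)&(x>.3)&(z<.07)
    q=P[m];print(n,len(q),q.mean(0));u,s,vt=np.linalg.svd(q-q.mean(0),full_matrices=False);print(vt[0],q.min(0),q.max(0))
# handle / hatch
    m=(x>.42)&(x<.5)&(y>-.1)&(y<.04)&(z>.115)&(z<.15)
    print("handle",np.median(P[m],0),np.percentile(P[m],[2,98],axis=0).round(4))
print("plan");plan(p,R,[([.45,-.03,.20],Rt(-.043,0),10)],0)
save(d["scene"]["pixels"],"s1.png",1.5)
E
```

```text
[ 0.51814765 -0.25034123  0.17583717] [0.70503178 0.11380811 0.30173722] 0.6992881118590366
top 46 [ 0.40384234 -0.38231301  0.02545914]
[-0.98692256  0.1574232   0.03466699] [ 0.38873944 -0.38980214  0.01852505] [ 0.42915963 -0.37329698  0.03262244]
handle [ 0.46243471 -0.02913128  0.13346497] [[ 0.4542 -0.0605  0.1213]
 [ 0.4691  0.0053  0.1407]]
scene 836 [ 0.47793029 -0.35922439  0.02248235]
[ 0.99669629  0.07952813 -0.01648593] [ 0.38925899 -0.3900845   0.00521396] [ 0.56024739 -0.33274568  0.02845426]
handle [ 0.4710909  -0.02483843  0.13043848] [[ 0.4597 -0.0578  0.1157]
 [ 0.475   0.0087  0.135 ]]
plan
wp [ 0.45 -0.03  0.2 ] rows 10
[[0.0,0.31,0.87,-0.1,-0.0,0.01,0.0],[0.0,0.31,0.87,-0.1,-0.0,0.01,0.0],[0.0,0.31,0.87,-0.1,-0.0,0.01,0.0],[0.0,0.31,0.87,-0.1,-0.0,0.01,0.0],[0.0,0.31,0.87,-0.1,-0.0,0.01,0.0],[0.0,0.31,0.87,-0.1,-0.0,0.0,0.0],[0.0,0.31,0.87,-0.1,-0.0,0.01,0.0],[0.0,0.31,0.87,-0.1,-0.01,0.0,0.0]]
[[0.0,0.31,0.86,-0.1,-0.0,0.01,0.0],[0.0,0.31,0.87,-0.09,-0.01,0.0,0.0]]
```

View pics/s1.png

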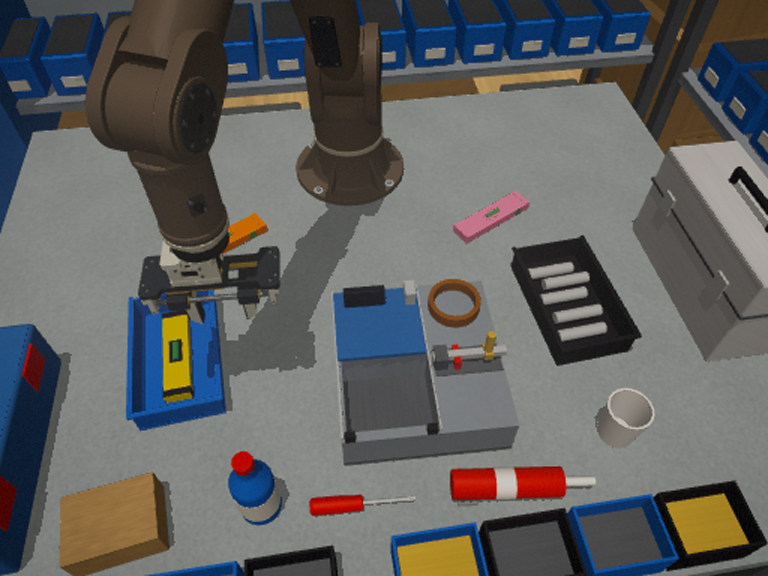

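The level lies flat in the bin at (178,357), at a height that fits, and the bystanders are untouched. Next I'll close the fingers and place them behind the handle.

Emit:
carry_out --pt "0 0.4 0.9 -0.1 0 0 0" --pt "0 0.4 0.9 -0.1 0 0 0" --pt "0 0.4 0.9 -0.1 0 0 0" --pt "0 0.4 0.9 -0.1 0 0 0" --pt "0 0.4 0.9 -0.1 0 0 0" --pt "0 0.4 0.9 -0.1 0 0 0" --pt "0 0.4 0.9 -0.1 0 0 0" --pt "0 0.4 0.9 -0.1 0 0 0"

```text
clock: 12.75
position: [0.4455, -0.0678, 0.1948]
ee_rot: [0.065, 3.134, -0.003]
force: [-0.2, -0.4, -0.0]
width: 0.055
gripper_force: 0.0
```

Emit:
carry_out --pt "0 0.4 0.9 0 0 0 0" --pt "0 0.4 0.9 0 0 0 0" --pt "0 0 0 0 0 0 0"

```text
clock: 13.05
position: [0.4268, -0.02, 0.1944]
ee_rot: [0.059, 3.135, -0.001]
force: [0.1, -0.3, -0.6]
width: 0.003
gripper_force: 0.0
```

```bash
python3 - <<'E'
from h import *
o=arm.observe();p,R=cur();print(p,o["force"],o["width"])
Q=Rt(-.043,0);plan(p,R,[([.436,-.013,.16],Q,3),([.436,-.013,.106],Q,4)],0)
E
```

```text
[ 0.42681844 -0.01997331  0.19443264] [ 0.05650126 -0.27272784 -0.60843031] 0.0025224946675120262
wp [ 0.436 -0.013  0.16 ] rows 3
[[0.0,-0.12,0.1,0.46,-0.0,0.02,0.02],[0.0,-0.11,0.1,0.46,-0.0,0.02,0.02],[0.0,-0.12,0.09,0.46,-0.01,0.02,0.01]]
wp [ 0.436 -0.013  0.106] rows 4
[[0.0,0.0,0.0,0.54,0.0,0.0,0.0],[0.0,0.0,0.0,0.54,0.0,0.0,0.0],[0.0,0.0,0.0,0.54,0.0,0.0,0.0],[0.0,0.0,0.0,0.54,0.0,0.0,0.0]]
```

Emit:
carry_out --pt "0 -0.12 0.1 0.46 0 0.02 0.02" --pt "0 -0.12 0.1 0.46 0 0.02 0.02" --pt "0 -0.12 0.1 0.46 0 0.02 0.02" --pt "0 0 0 0.54 0 0 0" --pt "0 0 0 0.54 0 0 0" --pt "0 0 0 0.54 0 0 0" --pt "0 0 0 0.54 0 0 0" --pt "0 0 0 0 0 0 0"

```text
clock: 13.85
position: [0.4357, -0.0159, 0.103]
ee_rot: [-0.076, -3.137, 0.004]
force: [-0.4, -0.3, 0.1]
width: 0.006
gripper_force: 0.0
```

Emit:
carry_out --pt "0 -0.15 0 0 0 0 0" --pt "0 -0.15 0 0 0 0 0" --pt "0 -0.15 0 0 0 0 0" --pt "0 -0.15 0 0 0 0 0" --pt "0 -0.15 0 0 0 0 0" --pt "0 -0.15 0 0 0 0 0" --pt "0 -0.15 0 0 0 0 0" --pt "0 -0.15 0 0 0 0 0"

```text
clock: 14.65
position: [0.4672, -0.0167, 0.1053]
ee_rot: [0.074, 3.141, -0.003]
force: [-2.2, -0.6, 1.7]
width: 0.003
gripper_force: 1.1
```

Emit:
carry_out --pt "0 -0.24 0 0 0 0 0" --pt "0 -0.24 0 0 0 0 0" --pt "0 -0.24 0 0 0 0 0" --pt "0 -0.24 0 0 0 0 0" --pt "0 -0.24 0 0 0 0 0" --pt "0 -0.24 0 0 0 0 0" --pt "0 -0.24 0 0 0 0 0" --pt "0 -0.24 0 0 0 0 0"

```text
clock: 15.45
position: [0.5153, -0.0189, 0.1052]
ee_rot: [0.074, 3.141, -0.003]
force: [-2.3, 1.2, 1.7]
width: 0.004
gripper_force: 1.2
```

Emit:
carry_out --pt "0 -0.24 0 0 0 0 0" --pt "0 -0.24 0 0 0 0 0" --pt "0 -0.24 0 0 0 0 0" --pt "0 -0.24 0 0 0 0 0" --pt "0 -0.24 0 0 0 0 0" --pt "0 -0.24 0 0 0 0 0" --pt "0 -0.1 0 0 0 0 0" --pt "0 0 0 0 0 0 0"

```text
clock: 16.25
position: [0.5541, -0.0208, 0.1053]
ee_rot: [0.074, 3.14, -0.003]
force: [-0.4, -0.8, 0.6]
width: 0.001
gripper_force: 0.0
```

```bash
cat > m.py <<'E'
from h import *
o=arm.observe();print(o["position"],o["force"],o["clock"])
C=np.array([.572,.049]);yaw=-.043;c,s=np.cos(yaw),np.sin(yaw)
for n in("top","scene"):
    im=arm.get_image(n);P=cloud(im);h=cv2.cvtColor(im["pixels"],cv2.COLOR_RGB2HSV)
    X=(P[...,:2]-C)@np.array([[c,-s],[s,c]]);z=P[...,2];x,y=X[...,0],X[...,1]
    m=(h[...,0]>100)&(h[...,0]<125)&(h[...,1]>120)&(abs(z-.093)<.006)&(x>-.2)&(x<.2)&(y>-.16)&(y<.02)
    e=m&(y<-.02)&(y>-.12)
    print(n,"hatch blue x",np.percentile(x[e],[.5,1,50,99,99.5]).round(4),"y",np.percentile(y[m],[1,99]).round(4))
    k=(z>.13)&(z<.17)&(abs(x-.023)<.025)&(y>.03)&(y<.14);print("knob",x[k].mean().round(4),y[k].mean().round(4),k.sum())
    b=(h[...,2]<60)&(z>.092)&(z<.11)&(x>.12)&(x<.16)&(y<.03)&(y>-.15);print("buffers x",np.percentile(x[b],[5,50,95]).round(4) if b.any() else 0, y[b].min() if b.any() else 0,b.sum())
E
python3 m.py
```

```text
[ 0.55412216 -0.02080042  0.10530763] [-0.44835405 -0.77958318  0.56241046] 16.25Traceback (most recent call last):
  File "m.py", line 9, in <module>
    print(n,"hatch blue x",np.percentile(x[e],[.5,1,50,99,99.5]).round(4),"y",np.percentile(y[m],[1,99]).round(4))
                           ~~~~~~~~~~~~~^^^^^^^^^^^^^^^^^^^^^^^^
    return _quantile_unchecked(
        a, q, axis, out, overwrite_input, method, keepdims, weights)
    return _ureduce(a,
                    func=_quantile_ureduce_func,
    ...<5 lines>...
                    overwrite_input=overwrite_input,
                    method=method)
    r = func(a, **kwargs)
    result = _quantile(arr,
                       quantiles=q,
    ...<2 lines>...
                       out=out,
                       weights=wgt)
    slices_having_nans = np.isnan(arr[-1, ...])
                                  ~~~^^^^^^^^^
IndexError: index -1 is out of bounds for axis 0 with size 0
```

Emit:
carry_out --pt "0 -0.1 0 0 0 0 0" --pt "0 -0.1 0 0 0 0 0" --pt "0 -0.1 0 0 0 0 0" --pt "0 -0.1 0 0 0 0 0" --pt "0 -0.1 0 0 0 0 0" --pt "0 -0.1 0 0 0 0 0"

```text
clock: 16.9
position: [0.5685, -0.0215, 0.1053]
ee_rot: [0.074, 3.141, -0.003]
force: [-2.1, -0.5, 1.0]
width: 0.001
gripper_force: 1.1
```

```bash
sed -i 's/("top","scene")/("scene",)/' m.py; python3 m.py
```

```text
[ 0.56847127 -0.02154246  0.10529308] [-2.06464556 -0.49651941  0.9981593 ] 16.9
scene hatch blue x [-0.007  -0.0044  0.0752  0.1267  0.127 ] y [-0.1301  0.012 ]
knob 0.0279 0.1093 56
buffers x [0.1375 0.144  0.1475] -0.12783069389961063 88
```

Emit:
carry_out --pt "0 -0.04 0 0 0 0 0" --pt "0 -0.04 0 0 0 0 0" --pt "0 -0.04 0 0 0 0 0" --pt "0 -0.04 0 0 0 0 0" --pt "0 -0.04 0 0 0 0 0" --pt "0 -0.04 0 0 0 0 0" --pt "0 -0.04 0 0 0 0 0"

```text
clock: 17.65
position: [0.5753, -0.0218, 0.1052]
ee_rot: [-0.074, -3.141, 0.003]
force: [-2.6, -0.5, 0.6]
width: 0.0
gripper_force: 1.0
```

Emit:
carry_out --pt "0 -0.03 0 0 0 0 0" --pt "0 -0.03 0 0 0 0 0"

```text
clock: 17.85
position: [0.5768, -0.0219, 0.1052]
ee_rot: [-0.074, -3.141, 0.003]
force: [-2.4, -0.1, 0.7]
width: 0.007
gripper_force: 1.0
```

Emit:
carry_out --pt "0 -0.03 0 0 0 0 0" --pt "0 -0.03 0 0 0 0 0"

```text
clock: 18.05
position: [0.5783, -0.0219, 0.1052]
ee_rot: [-0.074, -3.141, 0.003]
force: [-1.6, -0.1, 0.1]
width: 0.004
gripper_force: 1.0
```

Emit:
carry_out --pt "0 -0.03 0 0 0 0 0"

```text
clock: 18.15
position: [0.5789, -0.022, 0.1052]
ee_rot: [-0.074, -3.14, 0.003]
force: [-4.8, -1.0, 3.1]
width: 0.003
gripper_force: 2.7
```

Emit:
carry_out --pt "0 -0.03 0 0 0 0 0"

```text
clock: 18.25
position: [0.5789, -0.022, 0.1052]
ee_rot: [-0.074, -3.139, 0.003]
force: [-7.9, -0.5, 6.2]
width: 0.002
gripper_force: 4.0
```

The hatch stopped at 0.5789 with about 8 N on it. I'll check its edge, then back off.

Emit:
carry_out --pt "0 0 0 0 0 0 0" --pt "0 0 0 0 0 0 0" --pt "0 0 0 0 0 0 0" --pt "0 0.4 0 0 0 0 0" --pt "0 0.4 0 0 0 0 0" --pt "0 0 0 -1 0 0 0" --pt "0 0 0 -1 0 0 0" --pt "0 0 0 -1 0 0 0"

```text
clock: 19.05
position: [0.5592, -0.0208, 0.1813]
ee_rot: [0.074, 3.14, -0.002]
force: [0.4, -0.6, 0.7]
width: 0.003
gripper_force: 0.0
```

Emit:
carry_out --pt "0 -0.2 1 -0.4 0 0 0" --pt "0 -0.2 1 0 0 0 0" --pt "0 -0.2 1 0 0 0 0" --pt "0 -0.2 1 0 0 0 0" --pt "0 -0.2 1 0 0 0 0" --pt "0 -0.2 1 0 0 0 0" --pt "0 -0.2 1 0 0 0 0" --pt "0 -0.2 1 0 0 0 0"

```text
clock: 19.85
position: [0.609, 0.1781, 0.1901]
ee_rot: [0.074, 3.14, -0.002]
force: [-0.6, -0.1, 0.3]
width: 0.005
gripper_force: 0.0
```

```bash
python3 m.py; python3 - <<'E'
from h import *
p,R=cur();Q=Rt(-.045,0)
im=arm.get_image("scene");save(im["pixels"][170:320,200:360],"h.png",4)
plan(p,R,[([.599,.222,.20],Q,2),([.599,.222,.125],Q,4)],0)
E
```

```text
[0.60895371 0.17812042 0.19008331] [-0.63699581 -0.12422677  0.33985907] 19.85
scene hatch blue x [0.0045 0.0069 0.085  0.1372 0.1374] y [-0.1302  0.0121]
knob 0.0278 0.1093 58
buffers x [0.1382 0.1445 0.1479] -0.1278245965445716 82
wp [0.599 0.222 0.2  ] rows 2
[[0.0,0.23,0.75,-0.2,0.01,0.0,0.01],[0.0,0.24,0.76,-0.2,0.01,0.01,0.02]]
wp [0.599 0.222 0.125] rows 4
[[0.0,-0.0,-0.0,0.75,0.0,-0.0,-0.0],[0.0,-0.0,-0.0,0.75,0.0,-0.0,-0.0],[0.0,-0.0,-0.0,0.75,0.0,-0.0,-0.0],[0.0,-0.0,-0.0,0.75,0.0,-0.0,-0.0]]
```

View pics/h.png

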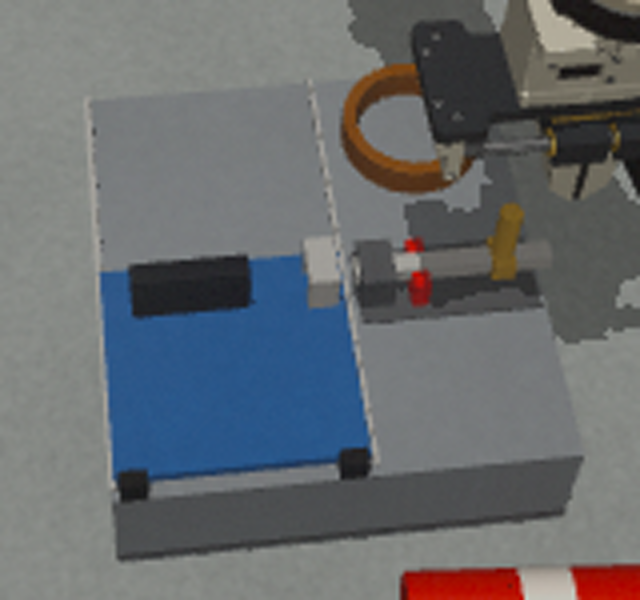

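The hatch's far edge touches both buffers, at (133,485) and (355,462). The staple at (322,270) lines up with the bolt, and the knob is at (507,240). Now I'll position beyond the knob and push to -y.

Emit:
carry_out --pt "0 0.24 0.75 -0.2 0 0 0" --pt "0 0.24 0.75 -0.2 0 0 0" --pt "0 0 0.2 0 0 0 0" --pt "0 0 0 0.75 0 0 0" --pt "0 0 0 0.75 0 0 0" --pt "0 0 0 0.75 0 0 0" --pt "0 0 0 0.75 0 0 0" --pt "0 0 0 0 0 0 0"

```text
clock: 20.75
position: [0.5977, 0.2178, 0.1223]
ee_rot: [-0.076, -3.137, 0.007]
force: [-0.1, 0.1, -0.4]
width: 0.005
gripper_force: 0.0
```

Emit:
carry_out --pt "0 0 -0.2 0 0 0 0" --pt "0 0 -0.2 0 0 0 0" --pt "0 0 -0.2 0 0 0 0" --pt "0 0 -0.2 0 0 0 0" --pt "0 0 -0.2 0 0 0 0" --pt "0 0 -0.2 0 0 0 0" --pt "0 0 -0.2 0 0 0 0" --pt "0 0 -0.2 0 0 0 0"

```text
clock: 21.55
position: [0.5973, 0.1799, 0.125]
ee_rot: [0.074, 3.14, -0.002]
force: [-0.2, 1.9, 0.2]
width: 0.003
gripper_force: 1.2
```

```bash
python3 m.py
```

```text
[0.59733123 0.17990345 0.12499249] [-0.24780774  1.85237838  0.24220305] 21.55
scene hatch blue x [0.0047 0.0068 0.0847 0.1369 0.137 ] y [-0.1302  0.0122]
knob 0.0295 0.1177 117
buffers x [0.139  0.1446 0.1478] -0.12784021150886715 82
```

Emit:
carry_out --pt "0 0 -0.08 0 0 0 0" --pt "0 0 -0.08 0 0 0 0" --pt "0 0 -0.08 0 0 0 0" --pt "0 0 -0.08 0 0 0 0"

```text
clock: 22.0
position: [0.5969, 0.1721, 0.125]
ee_rot: [0.074, 3.141, -0.002]
force: [0.3, 2.3, -0.5]
width: 0.004
gripper_force: 1.1
```

Emit:
carry_out --pt "0 0 -0.08 0 0 0 0" --pt "0 0 -0.08 0 0 0 0" --pt "0 0 -0.08 0 0 0 0" --pt "0 0 -0.08 0 0 0 0"

```text
clock: 22.4
position: [0.5966, 0.1638, 0.125]
ee_rot: [0.074, 3.141, -0.003]
force: [0.4, 2.2, 0.2]
width: 0.006
gripper_force: 1.1
```

Emit:
carry_out --pt "0 0 -0.08 0 0 0 0" --pt "0 0 -0.08 0 0 0 0" --pt "0 0 -0.08 0 0 0 0" --pt "0 0 -0.08 0 0 0 0"

```text
clock: 22.8
position: [0.5961, 0.1558, 0.125]
ee_rot: [-0.074, -3.141, 0.003]
force: [0.4, 2.4, -0.0]
width: 0.003
gripper_force: 1.1
```

Emit:
carry_out --pt "0 0 -0.04 0 0 0 0" --pt "0 0 -0.04 0 0 0 0" --pt "0 0 -0.04 0 0 0 0" --pt "0 0 -0.04 0 0 0 0" --pt "0 0 -0.04 0 0 0 0" --pt "0 0 -0.04 0 0 0 0" --pt "0 0 -0.04 0 0 0 0"

```text
clock: 23.5
position: [0.5959, 0.1489, 0.125]
ee_rot: [0.074, 3.141, -0.003]
force: [1.0, 2.9, -0.2]
width: 0.007
gripper_force: 1.0
```

```bash
python3 m.py
```

```text
[0.59587086 0.14889972 0.12498867] [ 0.99036492  2.91093888 -0.22981231] 23.5
scene hatch blue x [0.0042 0.0058 0.0851 0.137  0.1374] y [-0.1302  0.0121]
knob 0.0301 0.0921 137
buffers x [0.1383 0.145  0.1479] -0.12801057645255817 82
```

Emit:
carry_out --pt "0 0 -0.04 0 0 0 0" --pt "0 0 -0.04 0 0 0 0" --pt "0 0 -0.04 0 0 0 0"

```text
clock: 23.85
position: [0.5957, 0.1459, 0.125]
ee_rot: [0.074, 3.141, -0.003]
force: [1.0, 2.4, 0.0]
width: 0.006
gripper_force: 1.0
```

Emit:
carry_out --pt "0 0 -0.03 0 0 0 0" --pt "0 0 -0.03 0 0 0 0"

```text
clock: 24.05
position: [0.5956, 0.1444, 0.125]
ee_rot: [0.074, 3.141, -0.003]
force: [-0.0, 1.4, -0.3]
width: 0.005
gripper_force: 1.0
```

Still only sliding friction; continuing in small steps.

Emit:
carry_out --pt "0 0 -0.04 0 0 0 0" --pt "0 0 -0.04 0 0 0 0" --pt "0 0 -0.04 0 0 0 0"

```text
clock: 24.35
position: [0.5956, 0.1431, 0.1251]
ee_rot: [0.072, 3.14, 0.0]
force: [2.0, 8.7, -1.2]
width: 0.002
gripper_force: 4.2
```

Emit:
carry_out --pt "0 0 -0.02 0 0 0 0" --pt "0 0 0 0 0 0 0"

```text
clock: 24.55
position: [0.5956, 0.1432, 0.1251]
ee_rot: [0.071, 3.14, 0.001]
force: [0.9, 8.1, -1.3]
width: 0.007
gripper_force: 3.8
```

Emit:
carry_out --pt "0 0 0.3 0 0 0 0" --pt "0 0 0.5 0 0 0 0" --pt "0 0 0.5 -0.5 0 0 0" --pt "0 0 0.5 -0.8 0 0 0" --pt "0 0 0.5 -0.8 0 0 0" --pt "0 0 1 -0.8 0 0 0" --pt "0 0 1 0 0 0 0" --pt "0 0 1 0 0 0 0"

```text
clock: 25.35
position: [0.602, 0.2749, 0.1982]
ee_rot: [0.075, 3.139, -0.002]
force: [-0.4, -0.2, -0.3]
width: 0.009
gripper_force: 0.0
```

```bash
python3 m.py; python3 - <<'E'
from h import *
im=arm.get_image("scene");save(im["pixels"][200:260,255:345],"b.png",8)
import pickle
a=pickle.load(open("im0.pkl","rb"))["scene"]
for i in(a,im):
    P=cloud(i);h=cv2.cvtColor(i["pixels"],cv2.COLOR_RGB2HSV);x,y,z=np.moveaxis(P,-1,0)
    m=(h[...,0]>12)&(h[...,0]<30)&(h[...,1]>80)&(z>.128)&(z<.17)&(x>.57)&(x<.63)&(y>.05)&(y<.2);print(np.median(P[m],0),m.sum())
    m=((h[...,0]<6)|(h[...,0]>174))&(h[...,1]>150)&(x>.55)&(x<.65)&(y>.05)&(y<.2)&(z>.08);print("red",P[m].mean(0),y[m].min(),y[m].max())
E
```

```text
[0.60199904 0.27488007 0.19818863] [-0.36547347 -0.2366123  -0.30650606] 25.35
scene hatch blue x [0.0045 0.0067 0.0854 0.1369 0.1374] y [-0.1302  0.0122]
knob 0.0277 0.0704 54
buffers x [0.1387 0.1443 0.1478] -0.1278189922936682 83
[0.60525126 0.15571002 0.15014731] 59
red [0.60619624 0.10636513 0.1048771 ] 0.10129929916936238 0.11235129662883395
[0.6033632  0.11793465 0.14960184] 59
red [0.60596126 0.1063192  0.10453923] 0.10168717990827149 0.11193375289669981
```

View pics/b.png

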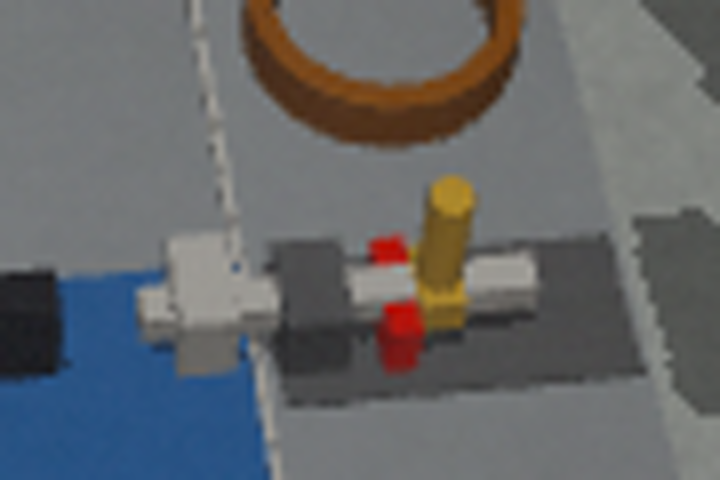

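The collar at (440,300) bears on the red stop at (400,320). The red face at y 0.112 plus 7 mm agrees with the measured knob position. The rod passes through the staple and the hatch is home. The arm is clear, so I'm handing in.

```bash
python3 -c "
from cell import arm;print(arm.sign_off())"
```

```text
the job is handed in; nothing more can be done
None
```

I handed the job in at about 25 s. The level lies flat in the blue bin, the hatch is home against its buffers, and the bolt is through the staple on its red stop; contact peaked near 9 N. The sign-off returned no verdict.

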